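# Close the ratchet-propped tool case lid

### The arm

A 6-joint arm with a two-finger parallel gripper is mounted at the origin on the work surface. World frame = base frame: x ahead of the robot, y to its left, z up, the work surface at z = 0. Lengths are in m, angles in rad, forces in N, time in s.
With the tool pointing down it reaches from about 0.35 to 0.925 m from the base axis. Payload 6.4 kg.
Tool frame: the origin (TCP) lies between the finger pads; the fingertips stand 11 mm ahead of it and the grasp point (between the pads) lies 8 mm behind it; y points along the fingers, x is the direction in which the jaws open and shut, and the axes are right-handed (so a half turn about y gives the same grasp; the last joint's range is limited). The gripper opens to 85 mm and grips with 20 to 120 N. Pads are 22 mm wide; open, the fingers measure 114 mm over their backs; the gripper's body (76 mm by 85 mm) begins 54 mm behind the grasp point. The pads swing forward as they close: fully open they stand 13 mm farther back than shut.
Start: joints at [-1.442, 0.245, 1.558, -0, 1.339, -0.174], TCP at [0.194, -0.62, 0.212] pointing down, gripper open.
Joint ranges: [-3.13, 3.13], [-1.02, 2.26], [0.13, 2.54], [-0.95, 4.09], [0.21, 2.88], [-2.74, 2.74]. Speed limits (rad/s): [2.57, 2.57, 3.14, 3.14, 3.14, 3.14].

### API

Orientations are given as a unit quaternion [w, x, y, z].
In Python, from bench import ctrl, cams, masks_of, landmark_of gives the robot as it stands.
- The arm moves only by the tool apply_moves, never from a script. Its argument "deltas" is a list that holds one entry, the list of rows, each a list of 7 numbers: the turn, a rotation vector about the tool's x, y, z in degrees, then the shift along the tool's x, y, z in m, then the finger opening in m, from 0 to 0.0854. A call has 1 to 10 rows; each row shifts and turns the pose as measured when the row begins, along the tool's axes as they then stand; what a row does not reach is not made up. A row lasts 1/10 s, in which the tool goes at most 50 mm and 8.59 degrees, less where a joint would pass 70% of its speed; a pose out of reach is approached as far as the arm can. A call is refused whole if a number of a shift passes 0.05 or a number of a turn 8.59, either way. A call with a gripper value outside its range is refused whole. The fingers move at their own pace and stop on an object; the grip force is fixed at half the most. Time passes only in rows, so rows that do not move let the fingers close. It gives the time, the measured TCP pose, the force and the opening at its end, in the units of the state.
- ctrl.get_state(): the state, without advancing time (a new reading comes with each control period).
- cams.read_camera(name): name is "scene" or "top" or "wrist"; returns a dict with "image" (480x640x3 uint8, red, green, blue), "z_map" (480x640 float32, m along the optical axis (not along the pixel's ray), 0 where there is no reading), "intrinsics" (3x3 intrinsics, pixels), "view" (4x4, takes a point from world to camera coordinates). Camera axes: x right, y up, looking along -z (the intrinsics and any distortion apply to the point x, -y, -z); pixel columns grow to the right and rows downward; lengths in m; the calibration is good to about 2 mm. A picture is of the moment at which its call begins.
- ctrl.sign_off(): hands the job in, once; it reports no verdict.
Trained networks look in the newest picture that a camera, given by its name, has taken for a name from the list of things; names that differ only in an ending like _2 or _b are one class to them, and where a whole thing is asked for, a point or a joint stands for the part that bears it (a point fixed in the world has none). Each returns a list of dicts, best first, with "conf" (0 to 1); they miss things now and then, are a little off and sometimes report something else, mostly with a low value. They report only what shows in the picture. A call takes as long as a camera call.
- masks_of(camera, name): "pixels" (480x640 bool, what is visible of it) and "position" ([column, row] in pixels, amid what is visible of it).
- landmark_of(camera, name): "position" ([column, row] in pixels: a listed point, or the origin of a listed thing).
The state is a dict: "clock": time; "q": joint angles; "qd": joint speeds; "effort": joint torques, N m; "eef_pos": TCP position; "ee_rot": TCP orientation; "wrist_force": force on the tool from outside, world axes, zero at the start; "wrist_torque": the same for the moment, N m; "opening": opening from 0.0 (shut) to 1.0 (fully open).
Only numpy, scipy, OpenCV 4.12 (cv2) and the standard library are available. Lean on these libraries where they do the work, as an engineer would, in place of code of your own. Each camera call takes 0.05 s, during which the arm holds its last target.

### The job

The wooden lid of the blue tool case is propped half open on its ratchet. Without touching the yellow pawl, raise the lid through the remaining notches and past the top until the pawl is thrown back, let the lid down gently without dropping it, then press it fully shut so that its spring catch snaps. Leave the ratchet handle, the funnel, the tread gauge and the vise alone.

Things in the scene. Friction and masses are not known exactly. Their poses are not given: they have to be found in the camera images.
- case: blue steel tool case, fixed to the bench: 170 mm deep (own x), 200 mm wide (own y), 110 mm high, open on top, walls 4 mm. Origin: centre of its underside on the bench. Own -x is its front (lift tab of the lid, towards the robot), own +x the hinge side. On its right side (own y = -112 mm) is the ratchet, reaching to y = -118 mm.
- lid (a joint): lid angle in rad: 0 = shut, 1.4 = stopped fully up. The engaged pawl props it at about 0.2, 0.43, 0.66 or 0.89; between 1.0 and 1.3 a red lobe on the lid's disc throws the pawl. About 0.6 kg, some 3 N to lift at the front edge; only the pawl holds it up; let go, it drops at about 2 rad/s. With the pawl thrown it sinks onto a spring catch at about 0.08; 8 to 12 N down near the front edge snaps it to 0.
- pawl (a joint): angle of the yellow pawl in rad: 0 = engaged, leaning on the toothed disc; rides out to about 0.13 on each tooth and drops back; tips over by its own weight beyond about 0.38 and falls to 1.0 (thrown back), where it stays.
- lid_edge (a point): middle of the lower front edge of the lid's lift tab. The pine lid is 170 mm deep from hinge axis to the case front and 200 mm wide; in its middle a tab 80 mm wide overhangs the case front by 35 mm (205 mm from the hinge) and can be pushed up from below. 12 mm thick, underside in the plane of the hinge axis. A steel tongue, 30 mm wide, hangs 26 mm below it, 160 mm from the hinge. x: edge to hinge; z: upper normal.
- lid_hinge (a point): middle of the lid's hinge axis: 85 mm behind the case's centre (own +x) and 112 mm above the bench. Axes as the lid's.
- pawl_tip (a point): nose of the yellow pawl, a 55 mm strut on the right side of the case.
- ratchet: black ratchet handle lying flat, 200 mm long (own x), 34 mm wide, 34 mm high; origin on its underside. Bystander.
- funnel: empty green plastic funnel standing mouth down, 100 mm across, 105 mm high; origin under its centre. Bystander.
- gauge: yellow tyre tread gauge lying flat, 125 mm long (own x), 50 mm wide, 12 mm high; origin on its underside. Bystander.
- vise: grey steel bench vise fixed to the bench, about 170 mm long (own x), 110 mm wide, 108 mm high; origin under its centre. Bystander.

How it is judged:
By the outcome, as a careful person would: the job done as asked, in the order asked, and still so for the second after the job is handed in, with the robot touching nothing.
It also fails if it takes over 58 s, if anything falls off the work surface, if the arm or the gripper's body presses on something with over 40 N, if the wrist force passes 120 N, or if a joint passes its speed limit or range.

## Working session

There is one attempt and no reset: what is moved stays moved. The work goes in short steps, Python scripts to look and compute and a tool call to move; the robot and the scene stay as the last step left them, time stands still between calls to the robot, and variables do not carry over. Pictures are saved under pics/ and viewed, and the job is handed in when it is done.

Besides the shell and the picture viewer there is one more tool, called after "Call:" as name(argument=value, ...), one argument or row to a line, values as JSON. apply_moves: Moves the arm, as the interface text tells. Its arguments: {"type":"object","properties":{"deltas":{"type":"array","items":{"type":"array","items":{"type":"array","items":{"type":"number"}}}}},"required":["deltas"]}

```bash
ls; mkdir -p pics
python3 - <<'E'
from bench import ctrl,cams,masks_of,landmark_of
import cv2,numpy as np
s=ctrl.get_state();print(s)
for c in ["scene","top"]:
    r=cams.read_camera(c);cv2.imwrite(f"pics/{c}0.png",r["image"][:,:,::-1])
    K=r["intrinsics"];V=r["view"];print(c,K.tolist(),np.linalg.inv(V)[:3,3])
    def w(p):
        u,v=p;z=r["z_map"][int(round(v)),int(round(u))]
        x=(u-K[0][2])/K[0][0]*z;y=(v-K[1][2])/K[1][1]*z
        return (np.linalg.inv(V)@[x,-y,-z,1])[:3].round(4),z
    for n in ["case","lid_edge","lid_hinge","pawl_tip","ratchet","funnel","gauge","vise"]:
        for d in landmark_of(c,n)[:2]: print(n,round(float(d["conf"]),2),d["position"],w(d["position"]))
E
```

```text
pics
{'clock': 0.0, 'q': array([-1.44212099e+00,  2.45796124e-01,  1.55899356e+00,  6.04630050e-06,
        1.33872559e+00, -1.74096678e-01]), 'qd': array([ 2.10435638e-04, -1.58778066e-05, -3.44941877e-03, -9.31755809e-05,
       -4.42180818e-04, -9.51620256e-04]), 'effort': array([-1.18612107e-05, -4.29506886e+01, -3.26126254e+01, -1.02527538e-04,
        5.53042948e-03,  4.42233471e-06]), 'eef_pos': array([ 0.19374115, -0.61983708,  0.21110284]), 'ee_rot': array([ 0.57017805, -0.56919228,  0.4193456 , -0.41840938]), 'wrist_force': array([ 0.66580763, -0.6950526 ,  0.65685678]), 'wrist_torque': array([-0.02526738, -0.02023076,  0.01366891]), 'opening': 0.9996873013092443}
scene [[504.97235520687383, 0.0, 319.2417354601572], [0.0, 504.97235520687383, 238.2985566192943], [0.0, 0.0, 1.0]] [1.42786858 0.50661025 0.90863612]
case 0.75 [202.0, 247.9] (array([ 0.7493, -0.107 ,  0.0777]), np.float32(1.2036687))
lid_edge 0.65 [206.9, 178.1] (array([ 0.5944, -0.1774,  0.1583]), np.float32(1.2736591))
lid_hinge 0.78 [189.8, 237.6] (array([ 0.763 , -0.1234,  0.1171]), np.float32(1.1726569))
ra
[... 817 characters left out ...]
238429))
case 0.63 [498.2, 273.3] (array([ 0.5777, -0.2414,  0.0024]), np.float32(1.3698746))
lid_edge 0.72 [498.1, 272.8] (array([ 0.5788, -0.2411,  0.0026]), np.float32(1.3698746))
lid_hinge 0.7 [459.7, 185.1] (array([ 0.7557, -0.1279,  0.1302]), np.float32(1.267292))
lid_hinge 0.56 [410.3, 292.9] (array([ 0.5285, -0.0375,  0.0173]), np.float32(1.3514441))
ratchet 0.63 [546.7, 192.1] (array([ 0.7661, -0.3512,  0.0208]), np.float32(1.3743296))
funnel 0.88 [382.9, 229.1] (array([0.6624, 0.0323, 0.0996]), np.float32(1.2877638))
gauge 0.87 [415.0, 293.0] (array([ 0.5285, -0.0482,  0.017 ]), np.float32(1.3515419))
vise 0.81 [174.9, 268.5] (array([0.5707, 0.4873, 0.069 ]), np.float32(1.3120672))
```

View pics/scene0.png

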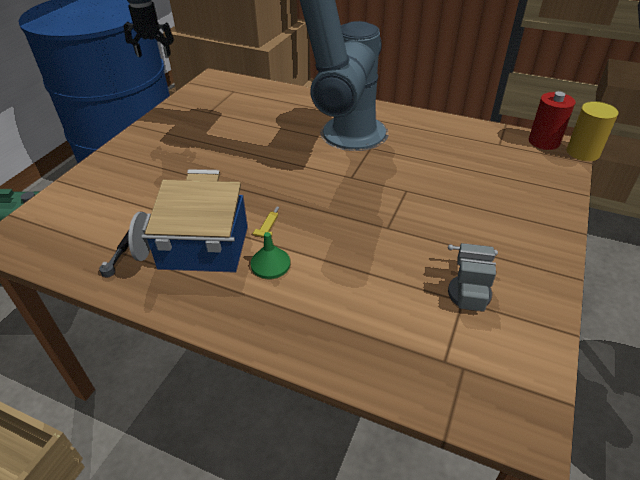

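View pics/top0.png

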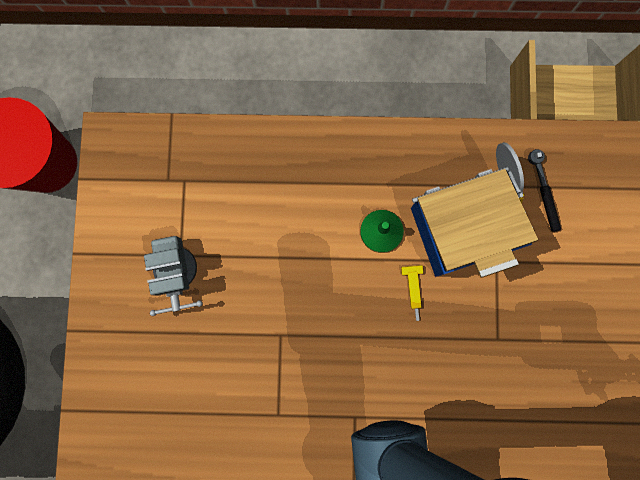

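```bash
cat > h.py <<'E'
from bench import ctrl,cams,masks_of,landmark_of
import cv2,numpy as np
def cloud(r):
    K=r["intrinsics"];V=r["view"];z=r["z_map"]
    v,u=np.mgrid[:480,:640]
    P=np.stack([(u-K[0][2])/K[0][0]*z,-(v-K[1][2])/K[1][1]*z,-z,np.ones_like(z)],-1)
    return (P@np.linalg.inv(V).T)[...,:3]
def proj(r,p):
    c=r["view"]@np.append(p,1);K=r["intrinsics"]
    return np.array([K[0][2]+K[0][0]*c[0]/-c[2],K[1][2]+K[1][1]*c[1]/c[2]])
def plane(P,it=300,t=.003):
    rng=np.random.default_rng(0);best=None
    for _ in range(it):
        a=P[rng.choice(len(P),3,False)];n=np.cross(a[1]-a[0],a[2]-a[0]);l=np.linalg.norm(n)
        if l<1e-6: continue
        m=abs((P-a[0])@(n/l))<t
        if best is None or m.sum()>best.sum(): best=m
    Q=P[best];c=Q.mean(0);n=np.linalg.svd(Q-c,full_matrices=False)[2][2]
    return c,n*np.sign(n[2]),best
E
python3 - <<'E'
from h import *
for c in ["top","scene"]:
    r=cams.read_camera(c);C=cloud(r)
    for nm in ["lid","lid_edge","case"]:
        for d in masks_of(c,nm)[:2]: print(c,nm,d["conf"],d["position"],d["pixels"].sum())
    d=masks_of(c,"lid")
    if not d: d=masks_of(c,"lid_edge")
    m=d[0]["pixels"]&(r["z_map"]>0)
    P=C[m];P=P[P[:,2]>.1];cen,n,b=plane(P)
    print("plane",cen,n,"tilt",np.arccos(n[2]),"yaw",np.arctan2(-n[1],-n[0]),b.mean())
    Q=P[b]
    rect=cv2.minAreaRect(Q[:,:2].astype(np.float32));print(rect,cv2.boxPoints(rect))
    h=landmark_of(c,"lid_hinge")
    yaw=np.arctan2(-n[1],-n[0]);e=np.array([np.cos(yaw),np.sin(yaw)]);f=np.array([-e[1],e[0]])
    a=Q[:,:2]@e;l=Q[:,:2]@f
    print("x-range",np.percentile(a,[.5,2,50,98,99.5]),"y",np.percentile(l,[.5,2,50,98,99.5]))
    print(cv2.minAreaRect(C[m&(C[...,2]<.1)][:,:2].astype(np.float32)) )
    print("ratchet");
    for nm in ["ratchet","gauge","funnel","pawl"]:
        for d in masks_of(c,nm)[:1]:
            q=C[d["pixels"]&(r["z_map"]>0)];print(nm,d["conf"],np.percentile(q,[2,98],axis=0).round(3).tolist())
E
```

```text
top lid 0.9 [482.6, 219.1] 9147
top lid_edge 0.62 [482.7, 217.7] 9082
top case 0.78 [480.5, 222.1] 10052
plane [ 0.67472147 -0.16439194  0.14315776] [0.18703673 0.06450625 0.98023273] tilt 0.1991619463115937 yaw -2.8094814508960213 0.708811406928818
((0.689202606678009, -0.16434593498706818), (0.24490703642368317, 0.22093434631824493), 23.095548629760742) [[ 0.533231   -0.1107668 ]
 [ 0.61989594 -0.3139937 ]
 [ 0.8451742  -0.21792507]
 [ 0.7585093  -0.01469818]]
x-range [-0.67760058 -0.67381269 -0.58364003 -0.48558272 -0.47875618] y [0.27510181 0.27835931 0.37502262 0.47349692 0.48159774]
((0.7293463349342346, -0.19962310791015625), (0.23775361478328705, 0.26385122537612915), 19.828720092773438)
ratchet
ratchet 0.95 [[0.681, -0.376, 0.006], [0.861, -0.316, 0.031]]
gauge 0.92 [[0.479, -0.064, 0.0], [0.59, -0.02, 0.019]]
funnel 0.73 [[0.625, -0.015, 0.011], [0.713, 0.074, 0.105]]
pawl 0.74 [[0.68, -0.377, 0.006], [0.86, -0.316, 0.031]]
scene lid 0.71 [187.7, 213.7] 6183
scene lid_edge 0.63 [189.7, 215.0] 6176
scene case 0.79 [194.9, 227.5] 9287
plane [ 0.6844935  -0.16009586  0.14046012] [0.18280494 0.06276638 0.98114359] tilt 0.1945043678192803 yaw -2.810852845730893 0.7461903149339655
((0.6963842511177063, -0.1602000594139099), (0.2606942653656006, 0.21188224852085114), 18.908226013183594) [[ 0.5387403  -0.10221505]
 [ 0.6074014  -0.30266392]
 [ 0.8540282  -0.21818507]
 [ 0.78536713 -0.0177362 ]]
x-range [-0.68761101 -0.67856722 -0.59856731 -0.48924663 -0.48097245] y [0.27339532 0.27654947 0.37290034 0.47262825 0.48025344]
((0.6089020371437073, -0.2710237503051758), (0.45642387866973877, 0.29447656869888306), 37.06044387817383)
ratchet
ratchet 0.72 [[0.744, -0.362, 0.003], [0.869, -0.313, 0.033]]
gauge 0.49 [[0.479, -0.065, -0.0], [0.595, -0.031, 0.017]]
funnel 0.86 [[0.646, -0.008, 0.002], [0.719, 0.077, 0.103]]
```

```bash
cat >> h.py <<'E'
from scipy.spatial.transform import Rotation as R
yaw=0.33
EX=np.array([np.cos(yaw),np.sin(yaw),0]);EY=np.array([-EX[1],EX[0],0]);EZ=np.array([0,0,1.])
H=EX*.681+EY*-.375+EZ*.112
def rot():
    q=ctrl.get_state()["ee_rot"];return R.from_quat([q[1],q[2],q[3],q[0]])
def want(p,flip):
    d=EX*np.cos(p)-EZ*np.sin(p);u=EX*np.sin(p)+EZ*np.cos(p)
    x=u*flip;y=np.cross(d,x);return R.from_matrix(np.stack([x,y,d],1))
def lc(p): # world->case plane: r toward front from hinge, y, z above hinge
    v=np.asarray(p)-H;return np.array([-v@EX,v@EY,v[2]])
E
python3 - <<'E'
from h import *
r=rot();print(r.as_matrix().round(3));print(H)
for f in (1,-1):
    w=want(np.radians(40),f);print(f,np.degrees((r.inv()*w).as_rotvec()).round(1))
E
```

```text
[[ 0.298 -0.     0.955]
 [-0.955 -0.     0.298]
 [ 0.    -1.    -0.   ]]
[ 0.76577097 -0.13409258  0.112     ]
1 [-30.2 -32.5 -86.5]
-1 [-32.4  30.1  85.5]
```

```bash
python3 - <<'E'
s=open('h.py').read()
s=s.replace("x=u*flip;y=np.cross(d,x);return R.from_matrix(np.stack([x,y,d],1))","x=u*flip;z=np.cross(x,d);return R.from_matrix(np.stack([x,d,z],1))")
open('h.py','w').write(s)
E
python3 - <<'E'
from h import *
r=rot()
for p in (40,50):
 for f in (1,-1):
    w=want(np.radians(p),f);print(p,f,np.degrees((r.inv()*w).as_rotvec()).round(1))
E
```

```text
40 1 [ 39.7 -85.2 -38.6]
40 -1 [38.4 82.3 39.4]
50 1 [ 31.8 -87.5 -31. ]
50 -1 [30.8 84.5 31.6]
```

Call:
apply_moves(
  deltas=[
    [[0,0,0,-0.026,-0.011,0.035,0.0854],[0,0,0,-0.026,-0.011,0.035,0.0854],[0,0,0,-0.026,-0.011,0.035,0.0854],[0,0,0,-0.026,-0.011,0.035,0.0854],[0,0,0,-0.026,-0.011,0.035,0.0854],[0,0,0,-0.026,-0.011,0.035,0.0854],[0,0,0,-0.026,-0.011,0.035,0.0854],[0,0,0,-0.026,-0.011,0.035,0.0854],[0,0,0,-0.026,-0.011,0.035,0.0854]],
  ],
)

```text
clock: 2.8
eef_pos: [0.4297, -0.2953, 0.3132]
ee_rot: [0.568, -0.567, 0.422, -0.422]
wrist_force: [0.8, -0.3, -1.1]
opening: 1.001
```

```bash
cat >> h.py <<'E'
def rv(p,f=1): return np.degrees((rot().inv()*want(np.radians(p),f)).as_rotvec()).round(2)
def sh(w): return rot().inv().apply(w).round(4)
def st():
    s=ctrl.get_state();print("t",round(s["clock"],2),"q",s["q"].round(3),"p",s["eef_pos"].round(4),"F",s["wrist_force"].round(2),"open",round(s["opening"],3))
    y=rot().as_matrix()[:,1];print("lc",lc(s["eef_pos"]).round(4),"tip",lc(s["eef_pos"]+.011*y).round(4),"fingerdir",y.round(3),"jaw",rot().as_matrix()[:,0].round(3));return s
E
python3 -c "
from h import *
st();print(rv(40),rv(50))"
```

```text
t 2.8 q [-0.821 -0.129  1.766  0.002  1.506  0.458] p [ 0.4297 -0.2953  0.3132] F [ 0.81 -0.26 -1.14] open 1.001
lc [ 0.3702 -0.0436  0.2012] tip [ 0.3702 -0.0435  0.1902] fingerdir [ 0.001  0.002 -1.   ] jaw [ 0.288 -0.958 -0.001]
[ 39.85 -85.77 -38.49] [ 31.93 -88.1  -30.86]
```

Call:
apply_moves(
  deltas=[
    [[3.3,-7.1,-3.2,0,0,0,0.0854],[3.3,-7.1,-3.2,0,0,0,0.0854],[3.3,-7.1,-3.2,0,0,0,0.0854],[3.3,-7.1,-3.2,0,0,0,0.0854],[3.3,-7.1,-3.2,0,0,0,0.0854],[3.3,-7.1,-3.2,0,0,0,0.07],[3.3,-7.1,-3.2,0,0,0,0.06],[3.3,-7.1,-3.2,0,0,0,0.05],[3.3,-7.1,-3.2,0,0,0,0.05],[3.3,-7.1,-3.2,0,0,0,0.05]],
  ],
)

```text
clock: 3.8
eef_pos: [0.4363, -0.2877, 0.3211]
ee_rot: [0.695, -0.618, -0.277, -0.241]
wrist_force: [0.4, -0.6, -0.2]
opening: 0.582
```

```bash
python3 -c "
from h import *
st();print(rv(40),rv(50))"
```

```text
t 3.8 q [-1.186 -0.401  2.104  0.766  1.331 -1.389] p [ 0.4363 -0.2877  0.3211] F [ 0.38 -0.63 -0.21] open 0.582
lc [ 0.3615 -0.0386  0.2091] tip [ 0.354  -0.0398  0.2011] fingerdir [ 0.678  0.12  -0.726] jaw [0.73  0.006 0.683]
[  6.84 -13.04  -6.11] [  5.68 -13.59   3.84]
```

Call:
apply_moves(
  deltas=[
    [[3.4,-6.5,-3.0,0,0,0,0.05],[3.4,-6.5,-3.0,0,0,0,0.05],[0,0,0,0,0,0,0.05]],
  ],
)

```text
clock: 4.1
eef_pos: [0.435, -0.2885, 0.3205]
ee_rot: [0.68, -0.583, -0.403, -0.188]
wrist_force: [0.1, 0.3, -0.2]
opening: 0.586
```

```bash
cat >> h.py <<'E'
def W(r,y,z): return H-EX*r+EY*y+EZ*z
def to(r,y,z): return sh(W(r,y,z)-ctrl.get_state()["eef_pos"])
E
python3 -c "
from h import *
st();print(rv(40),to(.2785,0,.123))"
```

```text
t 4.1 q [-1.251 -0.319  2.087  0.884  1.454 -1.737] p [ 0.435  -0.2885  0.3205] F [ 0.07  0.26 -0.16] open 0.586
lc [ 0.3629 -0.0389  0.2085] tip [ 0.3545 -0.0389  0.2014] fingerdir [ 0.726  0.25  -0.641] jaw [0.604 0.214 0.768]
[-0.09  0.4   0.16] [-0.0113  0.1197  0.0388]
```

Call:
apply_moves(
  deltas=[
    [[0,0,0,-0.003,0.03,0.01,0.05],[0,0.2,0,-0.003,0.03,0.01,0.05],[0,0.2,0,-0.003,0.03,0.01,0.05],[0,0,0,-0.003,0.03,0.01,0.05],[0,0,0,0,0,0,0.05]],
  ],
)

```text
clock: 4.6
eef_pos: [0.5042, -0.2233, 0.2339]
ee_rot: [0.681, -0.586, -0.395, -0.193]
wrist_force: [0.3, -0.1, -0.5]
opening: 0.584
```

```bash
python3 -c "
from h import *
s=st();print(rv(40),to(.2785,0,.123),to(.1865,0,.0458))
r=cams.read_camera('wrist');cv2.imwrite('pics/w1.png',r['image'][:,:,::-1])
r=cams.read_camera('scene')
im=r['image'].copy()
y=rot().as_matrix()[:,1]
cv2.imwrite('pics/s1.png',cv2.resize(im[100:300,80:340],(780,600))[:,:,::-1])
"
```

```text
t 4.6 q [-1.027 -0.239  2.187  0.946  1.163 -1.73 ] p [ 0.5042 -0.2233  0.2339] F [ 0.28 -0.1  -0.46] open 0.584
lc [0.2764 0.0004 0.1219] tip [0.268  0.0003 0.1148] fingerdir [ 0.726  0.238 -0.646] jaw [0.614 0.2   0.764]
[ 0.55 -0.53 -0.21] [-0.0006 -0.0023 -0.0004] [-1.000e-04  1.178e-01  7.000e-04]
```

View pics/w1.png

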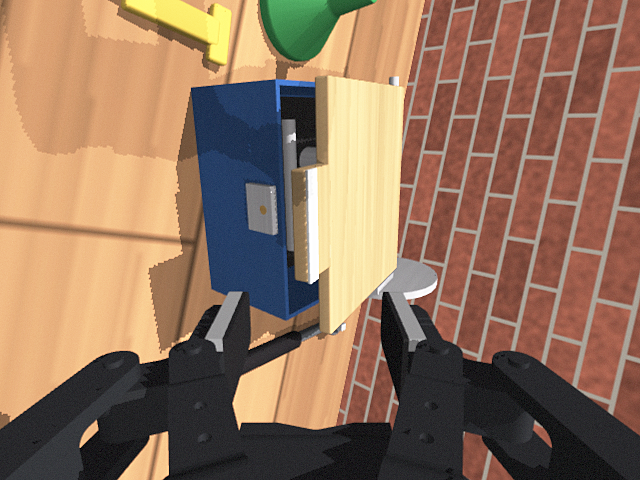

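View pics/s1.png

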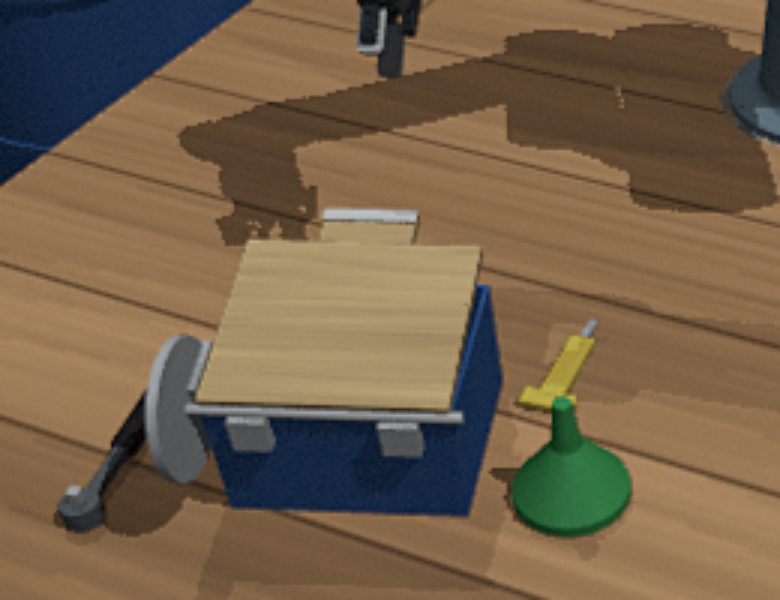

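```bash
python3 -c "
from h import *
r=cams.read_camera('wrist');C=cloud(r)
th=.2
def L(rr,y,zz): return W(rr*np.cos(th)-zz*np.sin(th),y,rr*np.sin(th)+zz*np.cos(th))
im=r['image'].copy()
for rr,y,zz in [(.205,.04,0),(.205,-.04,0),(.205,0,0),(.17,.1,.012),(.17,-.1,.012),(0,.1,.012)]:
    u=proj(r,L(rr,y,zz));print(rr,y,zz,u.round(0));cv2.circle(im,tuple(int(v) for v in u),4,(255,0,0),-1)
u=proj(r,W(.1865,0,.0458));cv2.circle(im,tuple(int(v) for v in u),4,(0,255,0),-1)
# depth of finger tips
for n in [(230,315),(400,310)]: print(n,lc(C[n[1],n[0]]).round(4))
for n in [(310,175),(315,275),(313,225)]: print(n,lc(C[n[1],n[0]]).round(4))
cv2.imwrite('pics/w2.png',im[:,:,::-1])
"
```

```text
0.205 0.04 0 [291. 162.]
0.205 -0.04 0 [294. 273.]
0.205 0 0 [293. 220.]
0.17 0.1 0.012 [331.  70.]
0.17 -0.1 0.012 [330. 329.]
0 0.1 0.012 [404.  85.]
(230, 315) [0.3285 0.0083 0.1331]
(400, 310) [0.2918 0.0089 0.1739]
(310, 175) [0.1947 0.0315 0.0518]
(315, 275) [ 0.1679 -0.054   0.0329]
(313, 225) [ 0.1917 -0.0039  0.0515]
```

View pics/w2.png

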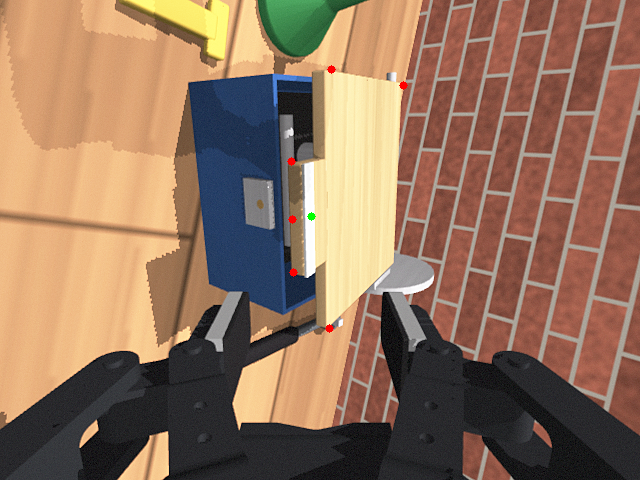

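```bash
python3 -c "
from h import *
r=cams.read_camera('wrist');C=cloud(r)
p=ctrl.get_state()['eef_pos'];Rm=rot()
for n in [(240,296),(236,300),(225,325),(212,345),(390,296),(394,300),(408,325)]: print(n,(Rm.inv().apply(C[n[1],n[0]]-p)*1000).round(1))
"
```

```text
(240, 296) [-26.8 -29.7  10.9]
(236, 300) [-27.6 -32.6  10.7]
(225, 325) [-27.3 -51.7  11.2]
(212, 345) [-28.2 -63.9  11.7]
(390, 296) [ 26.4 -30.4  11.2]
(394, 300) [ 27.4 -32.8  10.8]
(408, 325) [ 28.1 -51.3  11. ]
```

```bash
python3 -c "
from h import *
r=cams.read_camera('wrist')
p=ctrl.get_state()['eef_pos'];Rm=rot()
for y in (11,5,0,-10,-20,-28,-40):
  print(y,proj(r,p+Rm.apply([-.026,y/1e3,.011])).round(0),proj(r,p+Rm.apply([-.026,y/1e3,-.011])).round(0))
C=np.linalg.inv(r['view'])[:3,3];print((Rm.inv().apply(C-p)*1e3).round(1), Rm.inv().apply(-r['view'][2,:3]).round(3))
print(r['z_map'][290:300,240])
"
```

```text
11 [258. 258.] [259. 302.]
5 [256. 262.] [258. 308.]
0 [254. 266.] [256. 313.]
-10 [250. 275.] [253. 324.]
-20 [246. 284.] [249. 336.]
-28 [243. 293.] [245. 347.]
-40 [236. 307.] [240. 366.]
[ 1.000e-01 -1.616e+02  6.960e+01] [-0.     0.961 -0.275]
[0.39402825 0.39320654 0.14584677 0.14489436 0.14418136 0.14264698
 0.14234103 0.14138165 0.14102285 0.14042696]
```

```bash
python3 -c "
import cv2
im=cv2.imread('pics/w2.png')[270:400,170:450];cv2.imwrite('pics/w3.png',cv2.resize(im,None,fx=2.8,fy=2.8,interpolation=cv2.INTER_CUBIC))"
```

```text
(no output)
```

View pics/w3.png

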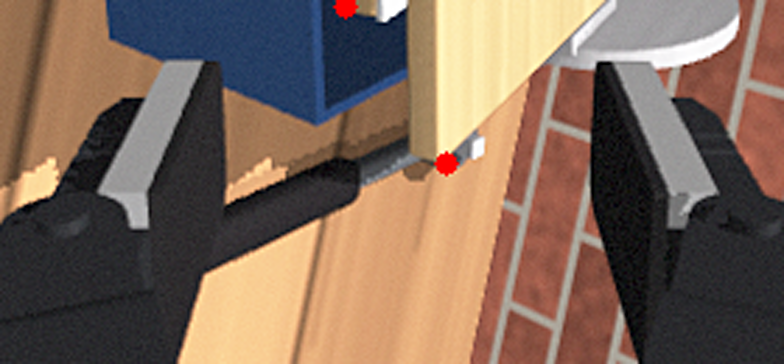

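```bash
python3 -c "
from h import *
p=ctrl.get_state()['eef_pos'];Rm=rot()
for c in ['scene','top']:
  r=cams.read_camera(c);C=cloud(r).reshape(-1,3)
  C=C[r['z_map'].reshape(-1)>0]
  q=Rm.inv().apply(C-p)*1e3
  m=(abs(q[:,0])<70)&(abs(q[:,2])<30)&(q[:,1]>-120)&(q[:,1]<60)
  q=q[m];q=q[np.argsort(-q[:,1])];print(c,len(q));print(q[:12].round(0).tolist())
  print(proj(r,p),proj(r,p+Rm.apply([0,.011,0])))
"
```

```text
scene 884
[[-24.0, -22.0, -2.0], [32.0, -22.0, -3.0], [-25.0, -22.0, 1.0], [31.0, -23.0, -1.0], [-27.0, -23.0, -5.0], [30.0, -23.0, -6.0], [31.0, -23.0, 4.0], [-20.0, -23.0, 2.0], [31.0, -23.0, 7.0], [30.0, -23.0, 1.0], [30.0, -23.0, 9.0], [-28.0, -23.0, 5.0]]
[204.06783925 128.87381091] [203.64866135 133.01490857]
top 1208
[[-29.0, -22.0, 2.0], [27.0, -23.0, -2.0], [30.0, -23.0, 2.0], [-25.0, -24.0, -1.0], [-27.0, -24.0, 1.0], [32.0, -24.0, -3.0], [-24.0, -25.0, 5.0], [-25.0, -25.0, -3.0], [-27.0, -25.0, -7.0], [-28.0, -25.0, 9.0], [32.0, -25.0, -4.0], [-25.0, -25.0, -5.0]]
[525.97539773 304.48763106] [523.35560803 300.24835602]
```

Call:
apply_moves(
  deltas=[
    [[0,0,0,0,0.03,0,0.05],[0.3,-0.3,-0.1,0,0.03,0,0.05],[0.3,-0.3,-0.1,0,0.03,0,0.05],[0,0,0,0,0.03,0,0.05],[0,0,0,0,0.01,0,0.05],[0,0,0,0,0,0,0.05]],
  ],
)

```text
clock: 5.55
eef_pos: [0.6032, -0.2055, 0.1583]
ee_rot: [0.673, -0.59, -0.402, -0.194]
wrist_force: [0.1, 0.2, 0.9]
opening: 0.59
```

```bash
cat >> h.py <<'E'
def tip(a=-.025):
    s=ctrl.get_state();return lc(s["eef_pos"]+a*rot().as_matrix()[:,1])
E
python3 -c "
from h import *
s=st();print('T',tip().round(4),rv(40))
r=cams.read_camera('wrist');cv2.imwrite('pics/w4.png',r['image'][:,:,::-1])
"
```

```text
t 5.55 q [-0.823  0.059  2.076  1.09   0.899 -1.826] p [ 0.6032 -0.2055  0.1583] F [0.11 0.18 0.89] open 0.59
lc [ 0.1769 -0.0148  0.0463] tip [ 0.1685 -0.0151  0.0392] fingerdir [ 0.735  0.228 -0.638] jaw [0.602 0.214 0.769]
T [ 0.1962 -0.0143  0.0622] [1.26 0.42 0.31]
```

View pics/w4.png

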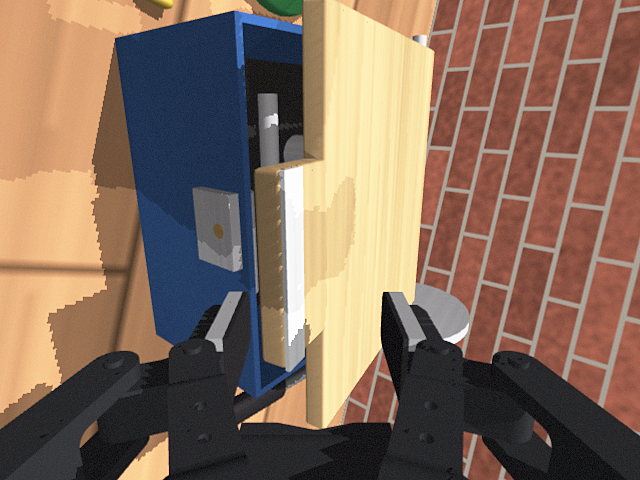

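```bash
cat >> h.py <<'E'
def tto(r,y,z,a=-.025):
    t=tip(a);return sh(W(r,y,z)-W(*t))
E
python3 -c "
from h import *
print(tto(.1827,0,.0426), tto(.1827,0,.040))"
```

```text
[-0.0066  0.0231  0.0151] [-0.0086  0.0248  0.0152]
```

Call:
apply_moves(
  deltas=[
    [[0,0,0,-0.006,0,0.008,0.05],[0.6,0.2,0.1,0,0.008,0.008,0.05],[0.6,0.2,0.1,0,0.012,0,0.05],[0,0,0,0,0.003,0,0.05]],
  ],
)

```text
clock: 6.0
eef_pos: [0.6102, -0.1878, 0.1419]
ee_rot: [0.678, -0.585, -0.401, -0.192]
wrist_force: [0.3, 0.2, -0.7]
opening: 0.586
```

```bash
python3 -c "
from h import *
s=st();print('T',tip().round(4),rv(40))
r=cams.read_camera('wrist');cv2.imwrite('pics/w5.png',r['image'][:,:,::-1])
"
```

```text
t 6.0 q [-0.789  0.088  2.081  1.117  0.873 -1.84 ] p [ 0.6102 -0.1878  0.1419] F [ 0.27  0.15 -0.74] open 0.586
lc [ 0.1646 -0.0004  0.0299] tip [ 0.1561 -0.0005  0.0228] fingerdir [ 0.73   0.243 -0.639] jaw [0.604 0.209 0.769]
T [ 0.1838 -0.0002  0.0459] [0.4  0.09 0.26]
```

View pics/w5.png

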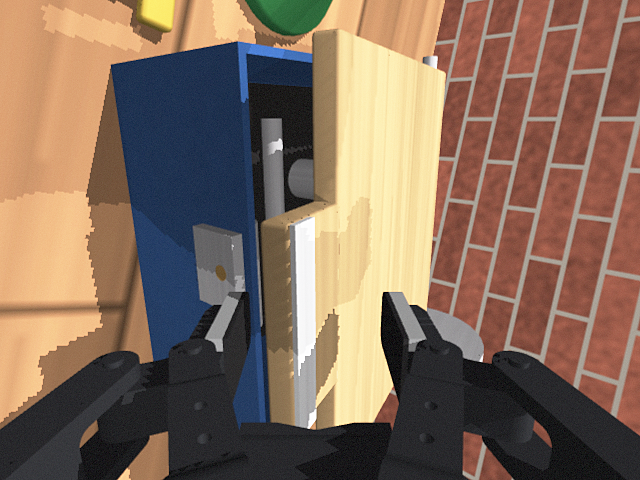

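```bash
cat >> h.py <<'E'
def Tof(th,p=np.radians(40),gap=.025,g=.015,rc=.190):
    d=np.array([-np.cos(p),-np.sin(p)]);u=np.array([-np.sin(p),np.cos(p)])
    if th<=p: Lt=.205*np.array([np.cos(th),np.sin(th)])+g*d
    else: Lt=rc*np.array([np.cos(th),np.sin(th)])
    return Lt+gap*u
def goto(th,n,**k):
    t=Tof(th,**k);return (tto(t[0],0,t[1])/n).round(4)
E
python3 -c "
from h import *
p=np.radians(40);d=np.array([-np.cos(p),-np.sin(p)]);u=np.array([-np.sin(p),np.cos(p)])
print('now',tip(),'first',Tof(.2),tto(Tof(.2)[0],0,Tof(.2)[1]))
a=Tof(.2)
for th in np.arange(.25,1.36,.05):
  b=Tof(th);v=b-a;print(round(th,2),b.round(4),'x',round(v@u,4),'y',round(v@d,4));a=b
"
```

```text
now [ 1.83756676e-01 -7.02475156e-05  4.58108308e-02] first [0.17335329 0.05023651] [0.0101 0.0052 0.0001]
0.25 [0.1711 0.0602] x 0.0091 y -0.0047
0.3 [0.1683 0.0701] x 0.0093 y -0.0042
0.35 [0.165  0.0798] x 0.0095 y -0.0037
0.4 [0.1613 0.0893] x 0.0097 y -0.0033
0.45 [0.157  0.0987] x 0.0099 y -0.0028
0.5 [0.1523 0.1078] x 0.01 y -0.0023
0.55 [0.1472 0.1167] x 0.0101 y -0.0018
0.6 [0.1416 0.1253] x 0.0102 y -0.0013
0.65 [0.1356 0.1336] x 0.0102 y -0.0007
0.7 [0.1293 0.1416] x 0.0102 y -0.0002
0.75 [0.123  0.1487] x 0.0095 y 0.0003
0.8 [0.1163 0.1554] x 0.0095 y 0.0007
0.85 [0.1093 0.1619] x 0.0094 y 0.0012
0.9 [0.102 0.168] x 0.0094 y 0.0017
0.95 [0.0945 0.1737] x 0.0093 y 0.0021
1.0 [0.0866 0.179 ] x 0.0091 y 0.0026
1.05 [0.0785 0.184 ] x 0.009 y 0.003
1.1 [0.0701 0.1885] x 0.0088 y 0.0035
1.15 [0.0615 0.1926] x 0.0086 y 0.0039
1.2 [0.0528 0.1962] x 0.0084 y 0.0044
1.25 [0.0438 0.1995] x 0.0082 y 0.0048
1.3 [0.0348 0.2022] x 0.008 y 0.0052
1.35 [0.0255 0.2045] x 0.0077 y 0.0056
```

First contact, slowly.

Call:
apply_moves(
  deltas=[
    [[0,0,0,0,0.005,0,0.05],[0,0,0,0.004,0,0,0.05],[0,0,0,0.004,0,0,0.05],[0,0,0,0.004,0,0,0.05],[0,0,0,0.009,-0.0045,0,0.05],[0,0,0,0.009,-0.004,0,0.05]],
  ],
)

```text
clock: 6.65
eef_pos: [0.6238, -0.182, 0.1651]
ee_rot: [0.679, -0.586, -0.398, -0.19]
wrist_force: [-0.6, -1.7, -3.6]
opening: 0.587
```

```bash
cat >> h.py <<'E'
def lidang(c='scene',save=None):
    r=cams.read_camera(c);C=cloud(r);d=masks_of(c,'lid')
    if save: cv2.imwrite(save,cv2.resize(r['image'][20:300,80:400],(800,560) if False else (680,595))[:,:,::-1])
    if not d: print('no lid');return
    P=C[d[0]["pixels"]&(r["z_map"]>0)];q=np.array([lc(p) for p in P])
    q=q[(abs(q[:,1])<.095)&(q[:,0]>-.03)&(q[:,0]<.22)]
    cen,n,b=plane(q,200,.003)
    a=np.arctan2(abs(n[0]),abs(n[2]));print(c,'lid angle',a.round(3),'inl',b.mean().round(2),len(q),'n',n.round(3))
E
python3 -c "
from h import *
s=st();print('T',tip().round(4),rv(40));lidang(save='pics/s6.png')
for th,n in ((.45,4),(.5,5)):print(th,goto(th,n))
"
```

```text
t 6.65 q [-0.758  0.064  2.051  1.075  0.872 -1.754] p [ 0.6238 -0.182   0.1651] F [-0.62 -1.74 -3.56] open 0.587
lc [0.1499 0.0007 0.0531] tip [0.1415 0.0006 0.046 ] fingerdir [ 0.726  0.241 -0.645] jaw [0.61  0.209 0.764]
T [0.169  0.0008 0.0692] [ 0.43 -0.02 -0.14]
scene lid angle 0.31 inl 0.8 5420 n [-0.305  0.006  0.952]
0.45 [ 0.0072 -0.0023 -0.0002]
0.5 [ 0.0077 -0.0023 -0.0002]
```

View pics/s6.png

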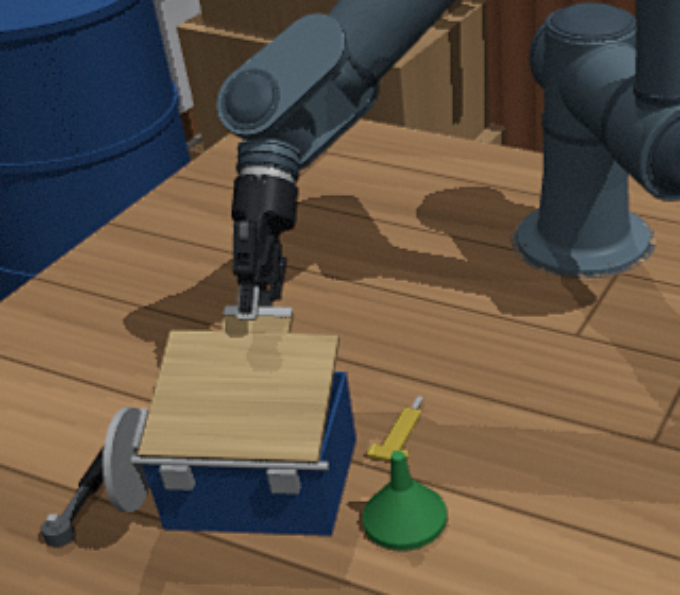

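Lid is following at 0.31 rad with ~3.5 N; the gripper cages the tab (at about (250,305)).

Call:
apply_moves(
  deltas=[
    [[0,0,0,0.0097,-0.0035,0,0.05],[0,0,0,0.0097,-0.003,0,0.05],[0.2,0,0,0.0099,-0.0028,0,0.05],[0.2,0,0,0.01,-0.0023,0,0.05],[0,0,0,0.01,-0.0018,0,0.05],[0,0,0,0.01,-0.0013,0,0.05],[0,0,0,0.01,-0.0007,0,0.05]],
  ],
)

```text
clock: 7.45
eef_pos: [0.6571, -0.1693, 0.2336]
ee_rot: [0.682, -0.583, -0.4, -0.188]
wrist_force: [-0.6, -0.9, -3.6]
opening: 0.585
```

```bash
python3 -c "
from h import *
s=st();print('T',tip().round(4),rv(40));lidang()
for th,n in ((.7,2),(1.0,8)):print(th,goto(th,n))
"
```

```text
t 7.45 q [-0.697  0.018  1.955  0.981  0.908 -1.562] p [ 0.6571 -0.1693  0.2336] F [-0.64 -0.94 -3.55] open 0.585
lc [0.1142 0.0019 0.1216] tip [0.1058 0.0019 0.1145] fingerdir [ 0.723  0.25  -0.644] jaw [0.609 0.21  0.765]
T [0.1333 0.0018 0.1377] [-0.11  0.06 -0.12]
scene lid angle 0.681 inl 0.79 6356 n [-0.629  0.005  0.777]
0.7 [ 0.002   0.0006 -0.0007]
1.0 [ 0.0075  0.0012 -0.0002]
```

Call:
apply_moves(
  deltas=[
    [[0,0,0,0.009,0.0003,-0.0004,0.05],[0,0,0,0.0095,0.0005,-0.0004,0.05],[0,0,0,0.0095,0.001,-0.0004,0.05],[0,0,0,0.0094,0.0014,0,0.05],[0,0,0,0.0094,0.0019,0,0.05],[0,0,0,0.0093,0.0023,0,0.05]],
  ],
)

```text
clock: 8.15
eef_pos: [0.6994, -0.1548, 0.2737]
ee_rot: [0.683, -0.582, -0.4, -0.187]
wrist_force: [-1.3, -0.1, -3.4]
opening: 0.587
```

```bash
python3 -c "
from h import *
s=st();print('T',tip().round(4),rv(40));lidang(save='pics/s7.png');lidang('top')
for th,n in ((1.1,2),(1.2,4),(1.3,6),):print(th,goto(th,n))
"
```

```text
t 8.15 q [-0.625  0.047  1.846  0.924  0.904 -1.429] p [ 0.6994 -0.1548  0.2737] F [-1.26 -0.11 -3.36] open 0.587
lc [0.0695 0.0019 0.1617] tip [0.0611 0.002  0.1546] fingerdir [ 0.721  0.253 -0.645] jaw [0.61  0.209 0.764]
T [0.0886 0.0018 0.1778] [-0.31  0.02 -0.17]
scene lid angle 1.009 inl 0.82 6657 n [-0.846  0.013  0.533]
top lid angle 1.012 inl 0.91 3834 n [-0.848  0.011  0.53 ]
1.1 [ 0.0098  0.004  -0.0008]
1.2 [ 0.0092  0.004  -0.0004]
1.3 [ 0.0088  0.0044 -0.0003]
```

View pics/s7.png

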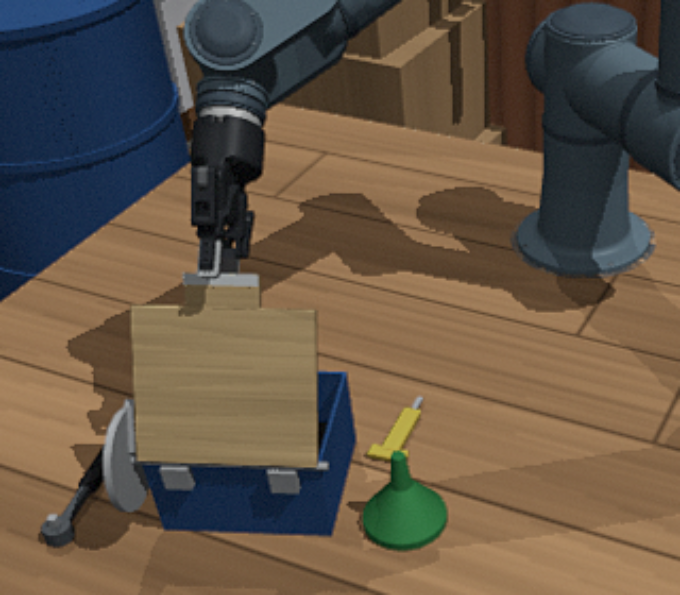

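Call:
apply_moves(
  deltas=[
    [[0.1,0,0,0.0085,0.0028,-0.0003,0.05],[0,0,0,0.0085,0.0033,-0.0003,0.05],[0,0,0,0.0085,0.0038,-0.0003,0.05],[0,0,0,0.0082,0.0042,-0.0003,0.05],[0,0,0,0.008,0.0046,-0.0003,0.05],[0,0,0,0.008,0.005,-0.0003,0.05]],
  ],
)

```text
clock: 8.95
eef_pos: [0.75, -0.1391, 0.2979]
ee_rot: [0.684, -0.581, -0.4, -0.187]
wrist_force: [-1.9, 0.4, -0.9]
opening: 0.586
```

```bash
python3 -c "
from h import *
s=st();print('T',tip().round(4),rv(40));lidang('top')
for th,n in ((1.3,1),(1.34,1),):print(th,goto(th,n))
for c in ('wrist','scene'):
  r=cams.read_camera(c);cv2.imwrite('pics/%s8.png'%c,r['image'][:,:,::-1])
  print(c,[(round(float(d['conf']),2),d['position']) for d in masks_of(c,'pawl')[:2]],[(round(float(d['conf']),2),d['position']) for d in landmark_of(c,'pawl_tip')[:2]])
"
```

```text
t 8.95 q [-0.553  0.12   1.722  0.88   0.883 -1.322] p [ 0.75   -0.1391  0.2979] F [-1.86  0.41 -0.92] open 0.586
lc [0.0165 0.0004 0.1859] tip [0.0081 0.0004 0.1788] fingerdir [ 0.721  0.255 -0.645] jaw [0.61  0.208 0.764]
T [3.56e-02 2.00e-04 2.02e-01] [-0.46 -0.07 -0.14]
top lid angle 1.304 inl 0.7 1344 n [-0.965  0.011  0.264]
1.3 [-0.0004  0.0008  0.    ]
1.34 [ 0.0058  0.0052 -0.    ]
wrist [(0.49, [4.9, 403.7])] []
scene [(0.7, [177.3, 204.6])] []
```

View pics/wrist8.png

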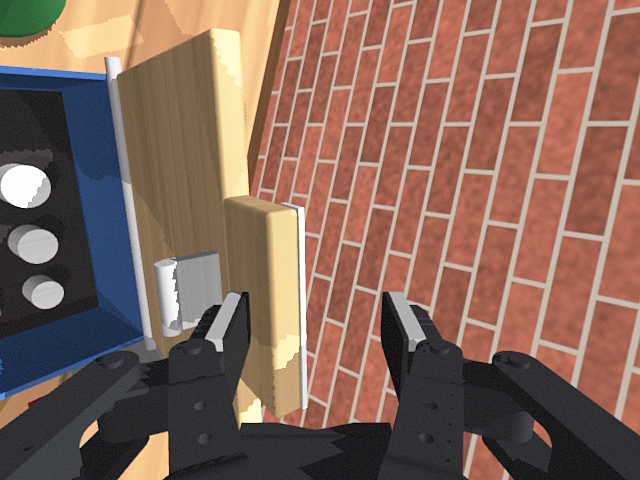

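View pics/scene8.png

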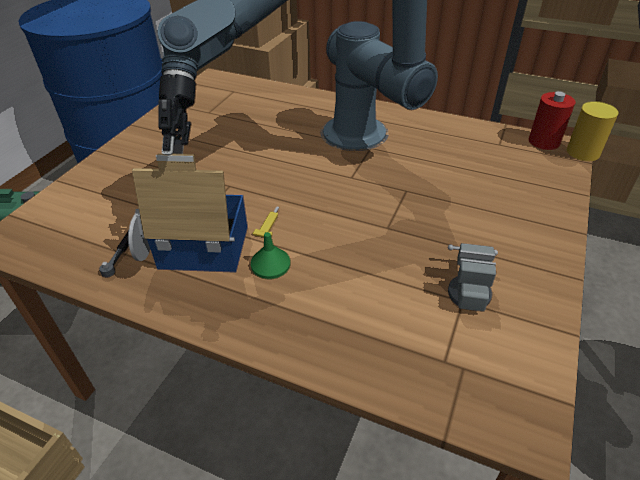

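Call:
apply_moves(
  deltas=[
    [[0,0,0,0.004,0.0035,0,0.05],[0,0,0,0.003,0.003,0,0.05],[0,0,0,0,0,0,0.05],[0,0,0,0,0,0,0.05]],
  ],
)

```text
clock: 9.75
eef_pos: [0.7584, -0.1369, 0.2989]
ee_rot: [0.684, -0.581, -0.399, -0.188]
wrist_force: [-1.7, -0.1, -0.3]
opening: 0.587
```

```bash
python3 -c "
from h import *
s=st();lidang('top')
r=cams.read_camera('wrist');w=r['image'];t=cams.read_camera('top')['image']
print([(round(float(d['conf']),2),d['position']) for d in masks_of('top','pawl')[:2]])
a=cv2.resize(w[330:480,0:200],(400,300));b=cv2.resize(t[120:270,440:590],(400,400),interpolation=cv2.INTER_CUBIC)
o=np.zeros((400,800,3),np.uint8);o[:300,:400]=a;o[:,400:]=b;cv2.imwrite('pics/c9.png',o[:,:,::-1])
"
```

```text
t 9.75 q [-0.542  0.135  1.704  0.875  0.876 -1.308] p [ 0.7584 -0.1369  0.2989] F [-1.69 -0.1  -0.3 ] open 0.587
lc [ 0.0079 -0.0002  0.1869] tip [-0.0005 -0.0002  0.1798] fingerdir [ 0.721  0.254 -0.645] jaw [0.611 0.207 0.764]
top lid angle 1.35 inl 0.58 1073 n [-0.976  0.012  0.219]
[]
```

View pics/c9.png

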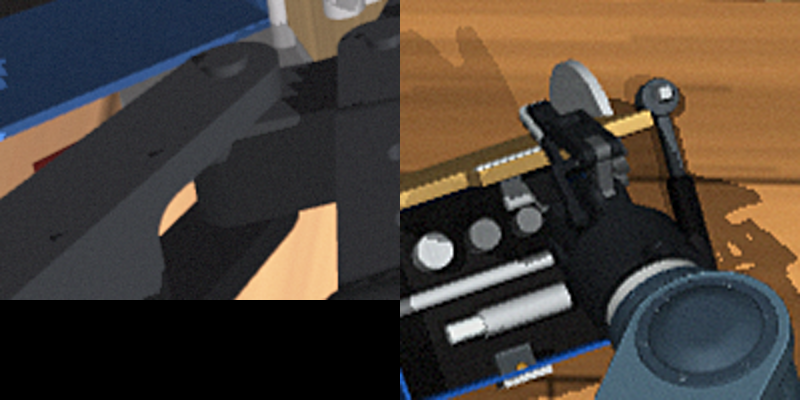

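Call:
apply_moves(
  deltas=[
    [[0,0,0,-0.0077,-0.0056,0,0.05],[0,0,0,-0.008,-0.0052,0,0.05],[0,0,0,-0.0082,-0.0048,0,0.05],[0,0,0,-0.0084,-0.0044,0,0.05],[0,0,0,-0.0086,-0.0039,0,0.05],[0,0,0,-0.0088,-0.0035,0,0.05]],
  ],
)

```text
clock: 10.6
eef_pos: [0.704, -0.1555, 0.2774]
ee_rot: [0.684, -0.581, -0.399, -0.188]
wrist_force: [0.4, -0.1, 0.0]
opening: 0.582
```

```bash
python3 -c "
from h import *
s=st();lidang('top');print(rv(40));print(goto(1.0,1),goto(.9,1),goto(.8,4))
r=cams.read_camera('wrist');cv2.imwrite('pics/w10.png',r['image'][:,:,::-1])
print([(round(float(d['conf']),2),d['position']) for d in masks_of('wrist','pawl')[:2]])
"
```

```text
t 10.6 q [-0.622  0.054  1.832  0.921  0.906 -1.418] p [ 0.704  -0.1555  0.2774] F [ 0.37 -0.06  0.04] open 0.582
lc [ 0.0654 -0.0002  0.1654] tip [ 0.0569 -0.0002  0.1583] fingerdir [ 0.722  0.254 -0.644] jaw [0.61  0.207 0.765]
top lid angle 1.109 inl 0.87 3245 n [-0.895  0.011  0.445]
[-0.38 -0.2  -0.18]
[-0.0023 -0.0004  0.0003] [-0.0207 -0.0051  0.0003] [-0.0099 -0.002   0.    ]
[]
```

View pics/w10.png

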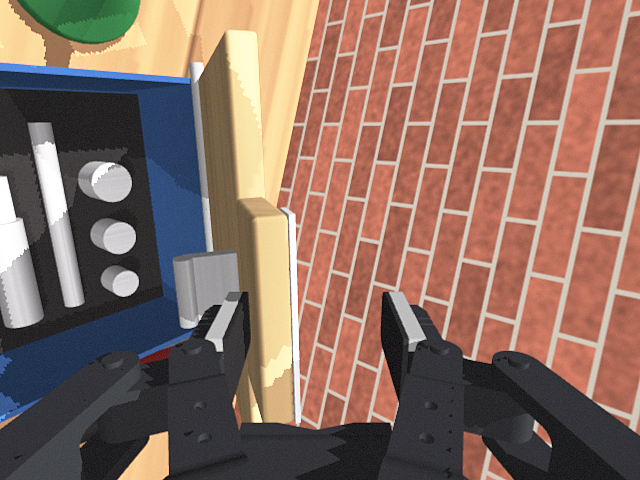

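```bash
python3 -c "
from h import *
lidang('top');s=st();lidang('scene',save='pics/s11.png')
"
```

```text
top lid angle 1.035 inl 0.9 3658 n [-0.86   0.012  0.511]
t 10.9 q [-0.621  0.056  1.83   0.92   0.906 -1.417] p [ 0.7048 -0.1551  0.2773] F [ 0.87 -0.45 -1.16] open 0.59
lc [ 6.450e-02 -1.000e-04  1.653e-01] tip [ 0.056  -0.      0.1582] fingerdir [ 0.721  0.254 -0.645] jaw [0.61  0.207 0.764]
scene lid angle 1.047 inl 0.8 6644 n [-0.866  0.013  0.5  ]
```

View pics/s11.png

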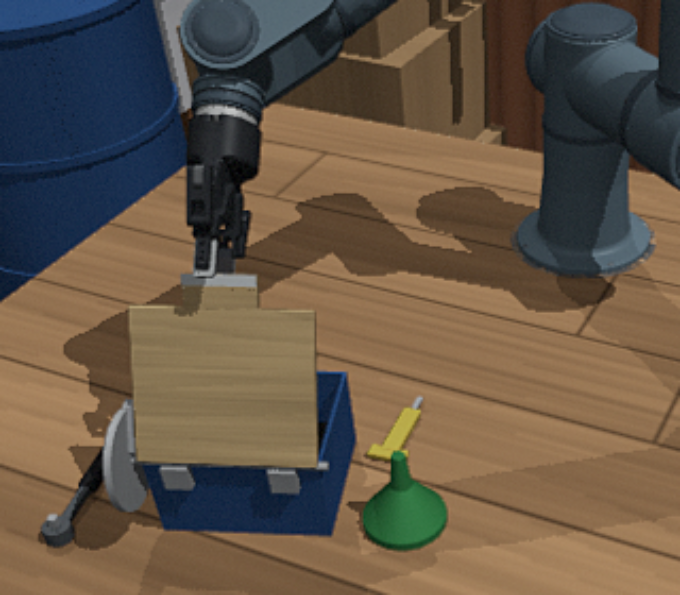

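Call:
apply_moves(
  deltas=[
    [[0,0,0,-0.0045,-0.0013,0,0.05],[0,0,0,-0.0045,-0.0012,0,0.05],[0,0,0,-0.0046,-0.0012,0,0.05],[0,0,0,-0.0046,-0.001,0,0.05],[0,0,0,-0.0047,-0.0008,0,0.05],[0,0,0,-0.0047,-0.0008,0,0.05],[0,0,0,-0.0047,-0.0006,0,0.05],[0,0,0,-0.0047,-0.0006,0,0.05],[0,0,0,-0.0047,-0.0004,0,0.05],[0,0,0,-0.0047,-0.0003,0,0.05]],
  ],
)

```text
clock: 12.0
eef_pos: [0.6687, -0.168, 0.2462]
ee_rot: [0.683, -0.581, -0.4, -0.188]
wrist_force: [-1.4, -0.9, -0.7]
opening: 0.59
```

```bash
python3 -c "
from h import *
s=st();lidang('top');print(rv(40));print(goto(.8,1),goto(.7,5),goto(.6,10),goto(.5,10))
"
```

```text
t 12.0 q [-0.681  0.026  1.922  0.966  0.914 -1.527] p [ 0.6687 -0.168   0.2462] F [-1.42 -0.92 -0.69] open 0.59
lc [ 0.1028 -0.0007  0.1342] tip [ 0.0944 -0.0006  0.1272] fingerdir [ 0.722  0.253 -0.643] jaw [0.609 0.209 0.766]
top lid angle 0.773 inl 0.9 5458 n [-0.698  0.01   0.716]
[-0.33 -0.03 -0.11]
[0.0083 0.0008 0.0007] [-0.0021 -0.      0.0001] [-0.0031  0.0001  0.0001] [-0.0051  0.0004  0.0001]
```

Call:
apply_moves(
  deltas=[
    [[0,0,0,-0.005,0,0,0.05],[0,0,0,-0.005,0,0,0.05],[0,0,0,-0.005,0.0001,0,0.05],[0,0,0,-0.005,0.0003,0,0.05],[0,0,0,-0.005,0.0004,0,0.05],[0,0,0,-0.005,0.0005,0,0.05],[0,0,0,-0.005,0.0007,0,0.05],[0,0,0,-0.005,0.001,0,0.05],[0,0,0,-0.005,0.001,0,0.05],[0,0,0,-0.005,0.001,0,0.05]],
  ],
)

```text
clock: 13.1
eef_pos: [0.6394, -0.1782, 0.2007]
ee_rot: [0.683, -0.582, -0.4, -0.188]
wrist_force: [-2.7, -1.1, -1.3]
opening: 0.584
```

```bash
python3 -c "
from h import *
s=st();lidang('top');print(rv(40));print(goto(.4,5),goto(.3,10),goto(.2,10))
"
```

```text
t 13.1 q [-0.734  0.039  2.001  1.024  0.904 -1.656] p [ 0.6394 -0.1782  0.2007] F [-2.66 -1.08 -1.26] open 0.584
lc [ 0.1338 -0.0008  0.0887] tip [ 0.1254 -0.0007  0.0816] fingerdir [ 0.722  0.252 -0.644] jaw [0.609 0.209 0.765]
top lid angle 0.494 inl 0.83 6731 n [-0.474  0.008  0.881]
[-0.29 -0.05 -0.17]
[-0.0033  0.0007  0.0001] [-0.0036  0.001   0.0001] [-0.0054  0.0019  0.0001]
```

Call:
apply_moves(
  deltas=[
    [[0,0,0,-0.005,0.001,0,0.05],[0,0,0,-0.005,0.0013,0,0.05],[0,0,0,-0.005,0.0015,0,0.05],[0,0,0,-0.005,0.0017,0,0.05],[0,0,0,-0.005,0.0017,0,0.05],[0,0,0,-0.005,0.0019,0,0.05],[0,0,0,-0.005,0.002,0,0.05],[0,0,0,-0.005,0.0022,0,0.05],[0,0,0,-0.005,0.0022,0,0.05],[0,0,0,-0.005,0.0022,0,0.05]],
  ],
)

```text
clock: 14.2
eef_pos: [0.6203, -0.1848, 0.1466]
ee_rot: [0.683, -0.582, -0.4, -0.188]
wrist_force: [-0.3, -0.8, -2.9]
opening: 0.586
```

```bash
python3 -c "
from h import *
s=st();lidang('top');print(rv(40),'T',tip(),Tof(.1));print(goto(.2,5),goto(.1,10),goto(.06,10))
"
```

```text
t 14.2 q [-0.77   0.1    2.054  1.098  0.875 -1.803] p [ 0.6203 -0.1848  0.1466] F [-0.28 -0.8  -2.9 ] open 0.586
lc [ 0.154  -0.0009  0.0346] tip [ 0.1456 -0.0008  0.0275] fingerdir [ 0.722  0.252 -0.645] jaw [0.61  0.209 0.765]
top lid angle 0.216 inl 0.78 7460 n [-0.215  0.002  0.977]
[-0.26 -0.08 -0.21] T [ 0.17358705 -0.00064218  0.04987526] [0.1764155  0.02997515]
[ 0.0001 -0.      0.0001] [-0.0017  0.0011  0.0001] [-0.0024  0.0016  0.    ]
```

Call:
apply_moves(
  deltas=[
    [[0,0,0,-0.003,0.0018,0,0.05],[0,0,0,-0.003,0.0018,0,0.05],[0,0,0,-0.003,0.0018,0,0.05],[0,0,0,-0.003,0.0018,0,0.05],[0,0,0,-0.003,0.0018,0,0.05],[0,0,0,-0.003,0.0018,0,0.05],[0,0,0,-0.003,0.0018,0,0.05],[0,0,0,-0.003,0.0018,0,0.05],[0,0,0,0,0,0,0.05]],
  ],
)

```text
clock: 15.2
eef_pos: [0.6162, -0.186, 0.1172]
ee_rot: [0.683, -0.582, -0.4, -0.188]
wrist_force: [0.4, 0.8, 0.5]
opening: 0.586
```

```bash
python3 -c "
from h import *
s=st();lidang('top');print(rv(40),'T',tip(),Tof(.08));print(goto(.08,5),goto(.04,10))
"
```

```text
t 15.2 q [-0.779  0.151  2.067  1.146  0.854 -1.883] p [ 0.6162 -0.186   0.1172] F [0.37 0.84 0.5 ] open 0.586
lc [ 0.1583 -0.0006  0.0052] tip [ 0.1499 -0.0006 -0.0019] fingerdir [ 0.723  0.253 -0.644] jaw [0.609 0.208 0.765]
top lid angle 0.073 inl 0.77 7455 n [-0.073  0.005  0.997]
[-0.24 -0.   -0.04] T [ 0.17734241 -0.00104589  0.02177366] [0.17678399 0.02589181]
[ 0.0007 -0.0004  0.0002] [-0.0003  0.0003  0.0001]
```

Call:
apply_moves(
  deltas=[
    [[0,0,0,-0.0077,-0.0092,0,0.05],[0,0,0,-0.0077,-0.0092,0,0.05],[0,0,0,-0.0023,0.0019,0,0.05],[0,0,0,-0.0023,0.0019,0,0.05],[0,0,0,-0.0023,0.0019,0,0.05]],
  ],
)

```text
clock: 15.8
eef_pos: [0.5923, -0.196, 0.1103]
ee_rot: [0.681, -0.582, -0.401, -0.189]
wrist_force: [-0.1, -0.5, 0.5]
opening: 0.587
```

```bash
python3 -c "
from h import *
s=st();t=tip();print('T',t,'upper',t+np.array([-.016,0,.019]));
r=cams.read_camera('wrist');cv2.imwrite('pics/w12.png',r['image'][:,:,::-1])
"
```

```text
t 15.8 q [-0.83   0.132  2.106  1.149  0.881 -1.935] p [ 0.5923 -0.196   0.1103] F [-0.07 -0.49  0.53] open 0.587
lc [ 0.1842 -0.0023 -0.0017] tip [ 0.1757 -0.0023 -0.0087] fingerdir [ 0.725  0.25  -0.642] jaw [0.606 0.21  0.767]
T [ 0.20334336 -0.00235718  0.01439036] upper [ 0.18734336 -0.00235718  0.03339036]
```

View pics/w12.png

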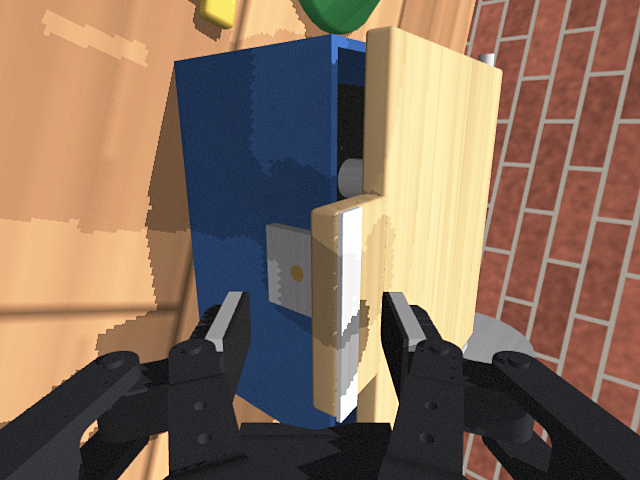

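Call:
apply_moves(
  deltas=[
    [[0,0,0,-0.0023,0.0019,0,0.05],[0,0,0,-0.0023,0.0019,0,0.05],[0,0,0,-0.0015,0.0013,0,0.05],[0,0,0,-0.0015,0.0013,0,0.05]],
  ],
)

```text
clock: 16.25
eef_pos: [0.5937, -0.1958, 0.1012]
ee_rot: [0.681, -0.581, -0.403, -0.19]
wrist_force: [-3.1, 0.4, 5.4]
opening: 0.585
```

```bash
python3 -c "
from h import *
s=st();t=tip();print('T',t,'upper',t+np.array([-.016,0,.019]));
"
```

```text
t 16.25 q [-0.829  0.155  2.104  1.17   0.874 -1.963] p [ 0.5937 -0.1958  0.1012] F [-3.06  0.41  5.37] open 0.585
lc [ 0.1828 -0.0026 -0.0108] tip [ 0.1743 -0.0026 -0.0178] fingerdir [ 0.727  0.252 -0.639] jaw [0.603 0.209 0.769]
T [ 0.20200112 -0.00266842  0.0051564 ] upper [ 0.18600112 -0.00266842  0.0241564 ]
```

Contact at 5 N; press on.

Call:
apply_moves(
  deltas=[
    [[0,0,0,-0.0023,0.0019,0,0.05],[0,0,0,-0.0023,0.0019,0,0.05],[0,0,0,-0.0023,0.0019,0,0.05],[0,0,0,-0.0023,0.0019,0,0.05]],
  ],
)

```text
clock: 16.65
eef_pos: [0.5947, -0.1958, 0.0897]
ee_rot: [0.681, -0.581, -0.404, -0.191]
wrist_force: [-7.5, 0.6, 18.5]
opening: 0.583
```

```bash
python3 -c "
from h import *
s=st();t=tip();print('T',t,'upper',t+np.array([-.016,0,.019]));lidang('top')
"
```

```text
t 16.65 q [-0.829  0.183  2.103  1.194  0.866 -1.997] p [ 0.5947 -0.1958  0.0897] F [-7.46  0.6  18.48] open 0.583
lc [ 0.1818 -0.003  -0.0223] tip [ 0.1734 -0.0029 -0.0293] fingerdir [ 0.729  0.253 -0.636] jaw [0.601 0.209 0.772]
T [ 0.20112485 -0.00303189 -0.00641728] upper [ 0.18512485 -0.00303189  0.01258272]
no lid
```

Call:
apply_moves(
  deltas=[
    [[0,0,0,-0.0008,0.0006,0,0.05],[0,0,0,0,0,0,0.05]],
  ],
)

```text
clock: 16.95
eef_pos: [0.5955, -0.196, 0.0905]
ee_rot: [0.68, -0.58, -0.405, -0.191]
wrist_force: [-0.9, -0.1, 1.2]
opening: 0.587
```

```bash
python3 -c "
from h import *
s=st();lidang('scene')
"
```

```text
t 16.95 q [-0.829  0.184  2.101  1.197  0.868 -2.001] p [ 0.5955 -0.196   0.0905] F [-0.91 -0.08  1.2 ] open 0.587
lc [ 0.1811 -0.0034 -0.0215] tip [ 0.1726 -0.0033 -0.0285] fingerdir [ 0.73   0.255 -0.634] jaw [0.598 0.21  0.774]
scene lid angle 0.001 inl 0.85 4066 n [0.001 0.001 1.   ]
```

Call:
apply_moves(
  deltas=[
    [[0,0,0,0.001,-0.006,0,0.05],[0,0,0,0,-0.02,0,0.05],[0,0,0,0,-0.03,0,0.05],[0,0,0,0,-0.04,0,0.05],[0,0,0,0,-0.04,0,0.05],[0,0,0,0,-0.04,0,0.05],[0,0,0,0,-0.03,0,0.05],[0,0,0,0,0,0,0.05]],
  ],
)

```text
clock: 17.85
eef_pos: [0.4376, -0.2481, 0.2224]
ee_rot: [0.683, -0.581, -0.401, -0.188]
wrist_force: [-0.2, 0.5, 0.1]
opening: 0.583
```

```bash
python3 -c "
from h import *
s=st();lidang('top');lidang('scene')
r=cams.read_camera('scene');cv2.imwrite('pics/s13.png',r['image'][:,:,::-1]);t=cams.read_camera('top')['image']
w=cams.read_camera('wrist');cv2.imwrite('pics/w13.png',w['image'][:,:,::-1])
cv2.imwrite('pics/t13.png',cv2.resize(t[120:330,360:600],(686,600),interpolation=cv2.INTER_CUBIC)[:,:,::-1])
for c in ('top','wrist'): print(c,[(round(float(d['conf']),2),d['position']) for d in masks_of(c,'pawl')[:2]])
"
```

```text
t 17.85 q [-1.211 -0.286  2.248  0.917  1.308 -1.86 ] p [ 0.4376 -0.2481  0.2224] F [-0.21  0.54  0.07] open 0.583
lc [ 0.3475 -0.0015  0.1104] tip [ 0.339  -0.0014  0.1033] fingerdir [ 0.723  0.255 -0.642] jaw [0.607 0.209 0.766]
top lid angle 0.003 inl 0.74 7823 n [-0.003 -0.005  1.   ]
scene lid angle 0.001 inl 0.84 4175 n [-0.001  0.002  1.   ]
top []
wrist [(0.38, [370.7, 305.7])]
```

View pics/t13.png

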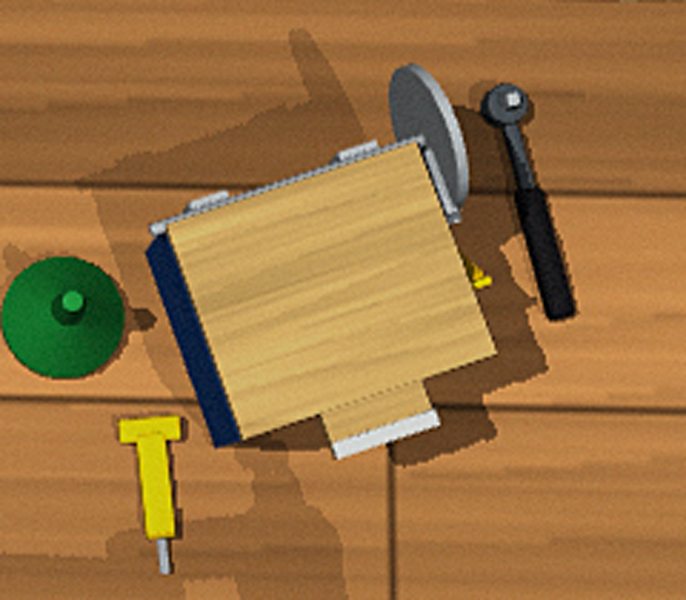

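View pics/w13.png

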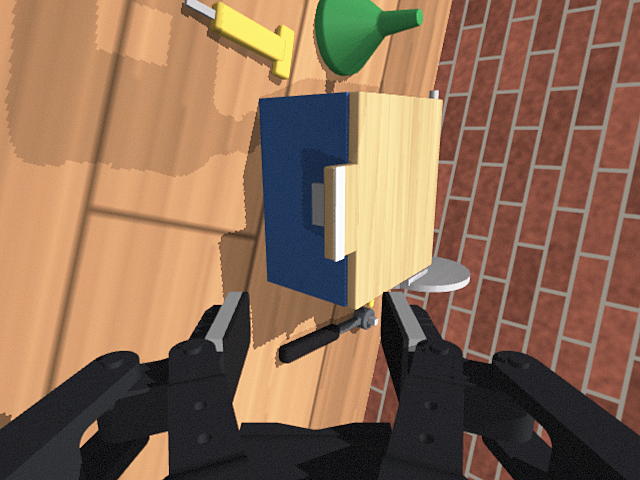

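The lid reads 0.00 rad from both cameras. In the top view the yellow pawl at (478,275) stands clear of the disc, and the nearby bystanders look unmoved.

```bash
python3 -c "
from bench import ctrl
print(ctrl.sign_off())"
```

```text
the job is handed in; nothing more can be done
None
```

I finished the job and handed it in at about 18 s. The lid is shut on its catch and the pawl is thrown back. I did not touch the yellow pawl.

- **Raising:** I held the lift tab loosely between the open fingers and pushed the lid up from 0.20 to 1.35 rad, with about 3–4 N at the wrist.
- **Lowering:** I let the lid down on the lower finger until it rested on the catch at about 0.07 rad. Near the top the finger moved slightly faster than the lid. For a moment the lid sank on its own by about 0.1 rad, slowly, before resting on the finger again. I lowered more slowly from there and it stayed supported.
- **Shutting:** I pressed the tab down with the upper finger. The force reached about 20 N at the end of the press, then dropped as the lid went shut. I then backed the arm away.

**Last checks:**
- The lid angle read 0.003 rad from the top camera and 0.001 rad from the scene camera, with the wrist force near zero.
- The lid passed all the notches on the way down without catching, so the pawl was thrown. In the last top picture the pawl shows clear of the disc, but its angle could not be measured.
- The funnel, gauge and ratchet handle look unmoved in the top picture. The arm never went near the vise, and I did not look at it again at the end.

**Disagreement:** all three cameras put the fingertips about 25 mm behind the reported TCP at 50 mm opening, not ahead of it as the notes say. I used the camera value, and it matched where contact happened.

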